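# Lay out tap parts in reverse order for reassembly

### The arm

A 6-joint arm with a two-finger parallel gripper is mounted at the origin on a cart in front of the work surface, level with it; the furniture and walls round the work are solid. World frame = base frame: x ahead of the robot, y to its left, z up, the work surface at z = 0. Lengths are in m, angles in degrees, forces in N, time in s.
With the tool pointing down it reaches from about 0.275 to 0.85 m from the base axis. Payload 5.2 kg.
Tool frame: the origin (TCP) lies midway between the tips of the shut fingers; the grasp point (between the pads) lies 19 mm behind it; z points along the fingers, y is the line along which they close (so a half turn about z gives the same grasp; the last joint's range is limited). The gripper opens to 85 mm and grips with 20 to 120 N. Pads are 22 mm wide; open, the fingers measure 114 mm over their backs; the gripper's body (76 mm by 85 mm) begins 54 mm behind the grasp point. The pads swing forward as they close: fully open they stand 13 mm farther back than shut.
Start: joints at [-78.656, 14.817, 87.949, -0, 77.235, -11.62], TCP at [0.215, -0.506, 0.209] pointing down, gripper open.
Joint ranges: [-179.93, 179.93], [-52.35, 119.4], [10.71, 147.94], [-69.91, 249.91], [12.55, 155.21], [-178.61, 178.61]. Speed limits (degrees/s): [147.25, 147.25, 180, 180, 180, 180].

### API

Orientations are given as [roll, pitch, yaw] about the fixed x, y, z axes, in that order (R = Rz(yaw) Ry(pitch) Rx(roll)).
In Python, from bench import ctrl, fingers, solve_ik, observe, vision, job gives the robot as it stands. Calls block until the motion is done:
- ctrl.move_to(position, orientation): joint-space move of the TCP to a pose.
- ctrl.line_to(position, orientation=None, speed=0.15): straight line of the TCP; orientation=None keeps the orientation; speed is the mean speed in m/s.
- ctrl.move_joints(angles): joint-space move.
- fingers.grip(opening, f_grip=None): finger opening in m; f_grip is the grip in N (None keeps the last); returns when the fingers have stopped.
- ctrl.dwell(seconds).
- solve_ik(position, orientation): joint angles nearest the present ones, or None.
- observe(): the state.
- vision.grab_frame(name): name is "scene" or "side" or "wrist"; returns a dict with "pixels" (480x640x3 uint8, red, green, blue), "range_z" (480x640 float32, m along the optical axis (not along the pixel's ray), 0 where there is no reading), "fov_y" (degrees; the focal length in pixels is half the picture's height over the tangent of half this angle, whatever the lens; pixels are square), "cx", "cy" (the principal point, pixels), "R" (3x3) and "t" (3): a world point X has camera coordinates R X + t; the wrist camera has in their place "T_tool_cam" (4x4, takes a point from camera to tool coordinates, whose origin is the TCP and whose axes are the flange's). Camera axes: x right, y down, z forward; pixel columns grow to the right and rows downward; lengths in m; the calibration is good to about 2 mm. A picture is of the moment at which its call begins: read the wrist's pose just before it.
A pose or a line that the arm cannot do raises ctrl.IKError and nothing moves.
- job.close_job(): hands the job in; it is judged then, once.
The state is a dict: "time": time; "q": joint angles; "qvel": joint speeds; "joint_torque": joint torques, N m; "position": TCP position; "tcp_rot": TCP orientation; "wrist_force": force on the tool from outside, world axes, zero at the start; "wrist_torque": the same for the moment, N m; "grip_width": finger opening in m; "finger_force": force on a finger pad.
Only numpy, scipy, OpenCV 4.12 (cv2) and the standard library are available. Lean on these libraries where they do the work, as an engineer would, in place of code of your own. Each camera call takes 0.05 s, during which the arm holds its last target. There are 200 camera calls.

### The job

The four parts of a dismantled tap stand in a row of black dishes in the order in which they came off, the row running away from the robot. Move all four to the empty wooden assembly rack in reverse order, so that the part now nearest the robot ends in the farthest bay and the farthest part in the nearest bay. Each part must stand upright on the floor in the middle of its own bay; do not tip any part over on the way.

Things in the scene. Friction and masses are not known exactly. Their poses are not given: they have to be found in the camera images.
- spindle: tap spindle, mass about 90 g: brass foot disc 36 mm across and 10 mm high, 22 mm collar to 18 mm height, then a slim steel stem 18 mm in diameter up to 60 mm, with an 11 mm square end up to 73 mm height. From above the slimmest and tallest part. Grip it by the round stem, between 25 and 58 mm height. Stands upright: z axis up, origin at the centre of its underside. Starts in one of the four dishes; any dish may hold it.
- nut: brass hexagon gland nut, mass about 120 g, 36 mm across flats (41.6 mm over corners), 36 mm high plus a 33 mm round collar up to 40 mm height, with a dark bore on top. Its x axis is square to one pair of flats, so the flats face 0, 60 and 120 degrees from its x axis. Grip it across two flats, between 10 and 36 mm height. Stands upright: z axis up, origin at the centre of its underside. Starts in one of the four dishes; any dish may hold it.
- cover: round steel cover, mass about 110 g: flange disc 52 mm across and 7 mm high, a 38 mm step to 13 mm, then a round boss 26 mm in diameter up to 48 mm height. Grip it by the boss, between 16 and 47 mm height. Stands upright: z axis up, origin at the centre of its underside. Starts in one of the four dishes; any dish may hold it.
- cross_handle: steel cross-shaped tap handle, mass about 120 g: four round arms along its x and y axes, 56 mm tip to tip and 10 mm thick, between 5 and 15 mm height, round a hub 30 mm in diameter to 16 mm and 24 mm in diameter from there to its top at 50 mm height (white button on top). Grip it by the hub above the arms, between 18 and 48 mm height. Stands upright: z axis up, origin at the centre of its underside. Starts in one of the four dishes; any dish may hold it.
- dish_a: plain black square parts dish, fixed on the order board, 70 x 70 mm outside, 10 mm high, walls 3 mm. Origin at the centre of its underside. The four dishes are identical; this is the one in which the spindle stands at the start. It never moves, so it keeps that part's place in the row.
- dish_b: plain black square parts dish, fixed on the order board, 70 x 70 mm outside, 10 mm high, walls 3 mm. Origin at the centre of its underside. The four dishes are identical; this is the one in which the nut stands at the start. It never moves, so it keeps that part's place in the row.
- dish_c: plain black square parts dish, fixed on the order board, 70 x 70 mm outside, 10 mm high, walls 3 mm. Origin at the centre of its underside. The four dishes are identical; this is the one in which the cover stands at the start. It never moves, so it keeps that part's place in the row.
- dish_d: plain black square parts dish, fixed on the order board, 70 x 70 mm outside, 10 mm high, walls 3 mm. Origin at the centre of its underside. The four dishes are identical; this is the one in which the cross handle stands at the start. It never moves, so it keeps that part's place in the row.
- order_board: the first rack: a flat plywood board 304 x 84 x 8 mm, fixed, with the four black dishes in a row on it. Origin at the centre of its underside; its x axis runs along the row, away from the robot. The dishes' centres are at x = -111, -37, +37, +111 mm (y = 0); the parts in them stand on the dish floors, 11 mm above the origin. It stands either left or right of the robot's midline.
- rack: the empty assembly rack: a brown wooden tray 301 x 79 mm, fixed, with four open square bays in a row. Origin at the centre of its underside; its x axis runs along the row, away from the robot. The bays' centres are at x = -111, -37, +37, +111 mm (y = 0), each 69 x 69 mm inside, floor 6 mm above the origin, walls 5 mm thick with tops 12 mm above the origin. It stands on the other side from the order board.
There are look-alikes about, which are no part of the job. Leave any blue look-alike of the cover alone.

How it is judged:
By the outcome, as a careful person would: the job done as asked, in the order asked, and still so for the second after the job is handed in, with the robot touching nothing.
It also fails if it takes over 112 s, if anything falls off the work surface, if the arm or the gripper's body presses on something with over 40 N, if the wrist force passes 120 N, or if a joint passes its speed limit or range.

## Working session

There is one attempt and no reset: what is moved stays moved. The work goes in short steps, each a Python script; the robot and the scene stay as the last script left them, time stands still between calls to the robot, and variables do not carry over. Pictures are saved under pics/ and viewed, at most 14 in all, crops included, and the job is handed in when it is done.

```bash
ls; mkdir -p pics; python3 - <<'E'
from bench import *
import cv2,numpy as np
for n in("scene","side"):
    f=vision.grab_frame(n); cv2.imwrite(f"pics/{n}0.png",f["pixels"][...,::-1]); np.savez(f"pics/{n}0.npz",**f)
    print(n,f["fov_y"],f["cx"],f["cy"],-f["R"].T@f["t"],f["R"].round(2).tolist(),(f["range_z"]>0).mean())
s=observe();print(s["time"],s["position"],s["tcp_rot"],s["grip_width"])
E
```

```text
pics
scene 50.46033221110183 316.30564469736584 241.69815976378098 [-0.06498538 -0.83646458  0.56330497] [[0.77, -0.63, 0.01], [-0.29, -0.38, -0.88], [0.56, 0.68, -0.48]] 0.99390625
side 45.14129487074672 321.8005261277609 240.14483672657417 [0.51913039 0.89519212 0.41816251] [[-1.0, -0.06, 0.02], [-0.04, 0.37, -0.93], [0.05, -0.93, -0.37]] 0.9937630208333333
0.1 [ 0.214517   -0.50588683  0.20855958] [-1.79908317e+02 -1.90579654e-02  2.29655783e+01] 0.08576302813098112
```

View pics/scene0.png

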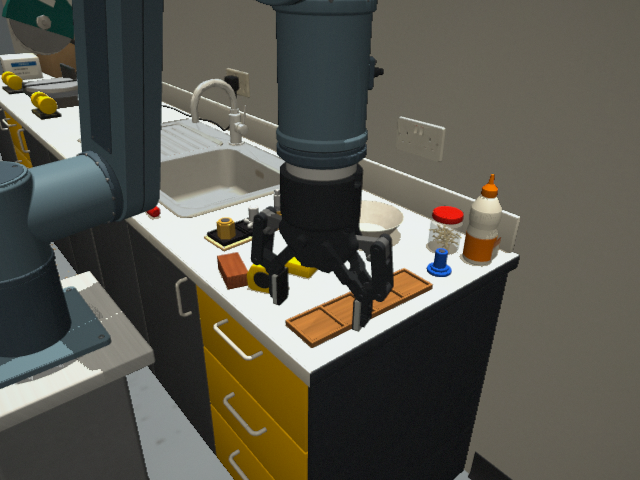

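View pics/side0.png

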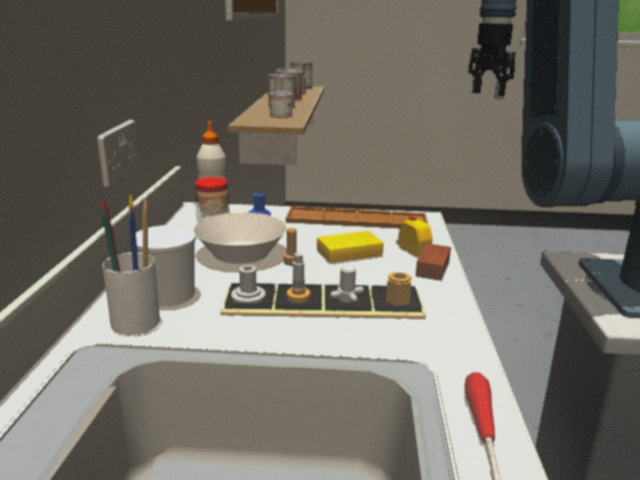

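Side view, near (right) to far (left): nut (398,290), cross handle (347,285), spindle (298,280) and cover (248,285). The rack is the brown tray at (355,217). The copper spindle-like piece at (291,245) and the blue cover at (259,205) stand outside the dishes, so they are the look-alikes. Next I'll get coarse positions, then wrist views.

```bash
cat > h.py <<'E'
import numpy as np,cv2
from bench import ctrl,fingers,solve_ik,observe,vision,job
from scipy.spatial.transform import Rotation as Ro
def foc(f): return 240/np.tan(np.radians(f["fov_y"]/2))
def ray(f,uv,z,R=None,c=None):
    """pixel -> world point on plane z. R: cam->world, c: camera centre"""
    if R is None: R=f["R"].T; c=-R@f["t"]
    uv=np.atleast_2d(uv).astype(float)
    d=np.c_[(uv-[f["cx"],f["cy"]])/foc(f),np.ones(len(uv))]@R.T
    return c+d*((z-c[2])/d[:,2])[:,None]
def proj(f,X,R,c):
    p=(np.atleast_2d(X)-c)@R
    return p[:,:2]/p[:,2:]*foc(f)+[f["cx"],f["cy"]]
def wrist():
    s=observe(); f=vision.grab_frame("wrist")
    Rt=Ro.from_euler("xyz",s["tcp_rot"],degrees=True).as_matrix(); T=f["T_tool_cam"]
    return f,Rt@T[:3,:3],np.array(s["position"])+Rt@T[:3,3]
E
python3 - <<'E'
from h import *
f=dict(np.load("pics/side0.npz"))
print(ray(f,[[421,315],[222,313],[230,284],[418,287]],.008).round(3))
print("parts",ray(f,[[399,275]],.05).round(3),ray(f,[[347,268]],.061).round(3),ray(f,[[298,257]],.084).round(3),ray(f,[[248,267]],.059).round(3))
print("rack",ray(f,[[287,220],[426,225],[420,212],[288,208]],.012).round(3))
print("lookalike",ray(f,[[291,230]],.08).round(3),"bottle",ray(f,[[210,208]],0).round(3),"blue",ray(f,[[260,213]],0))
s=dict(np.load("pics/scene0.npz"))
print("rack scene",ray(s,[[287,323],[311,342],[432,288],[408,272]],.012).round(3))
z=s["range_z"]
w=vision.grab_frame("wrist");print(w["T_tool_cam"].round(3),w["fov_y"]); cv2.imwrite("pics/w0.png",w["pixels"][...,::-1])
# height of obstacles from side depth
d=f["range_z"];v,u=np.mgrid[:480,:640];F=foc(f)
P=np.stack([(u-f["cx"])/F*d,(v-f["cy"])/F*d,d],-1); W=(P-f["t"])@f["R"]
m=(d>0)&(W[...,1]<.35)&(W[...,1]>-.75)&(W[...,0]>.2)&(W[...,0]<.95)&(W[...,2]>.03)&(u<470)
H,_,_=np.histogram2d(W[m][:,0],W[m][:,1],bins=[15,11],range=[[.2,.95],[-.75,.35]])
g=np.zeros((15,11))
np.maximum.at(g,(((W[m][:,0]-.2)/.05).astype(int).clip(0,14),((W[m][:,1]+.75)/.1).astype(int).clip(0,10)),W[m][:,2])
print((g*1000).astype(int))
E
```

```text
[[0.411 0.141 0.008]
 [0.701 0.164 0.008]
 [0.709 0.068 0.008]
 [0.407 0.047 0.008]]
parts [[0.443 0.096 0.05 ]] [[0.522 0.103 0.061]] [[0.594 0.123 0.084]] [[0.671 0.111 0.059]]
rack [[ 0.653 -0.236  0.012]
 [ 0.364 -0.24   0.012]
 [ 0.368 -0.323  0.012]
 [ 0.66  -0.315  0.012]]
lookalike [[0.618 0.002 0.08 ]] bottle [[ 0.839 -0.329  0.   ]] blue [[ 0.72144935 -0.30800977  0.        ]]
rack scene [[ 0.354 -0.255  0.012]
 [ 0.355 -0.321  0.012]
 [ 0.642 -0.342  0.012]
 [ 0.649 -0.273  0.012]]
[[-0.    -0.966 -0.257  0.064]
 [ 1.    -0.    -0.001  0.001]
 [ 0.001 -0.257  0.966 -0.164]
 [ 0.     0.     0.     1.   ]] 63.22204852886331
[[  0   0   0   0   0   0   0   0   0   0   0]
 [  0 317   0   0   0   0   0   0   0   0   0]
 [  0   0   0   0   0   0  30   0   0   0   0]
 [  0   0   0   0   0   0  60  30   0   0   0]
 [  0   0   0   0   0   0  65  30  51   0   0]
 [  0   0   0   0   0   0  30   0  51   0   0]
 [  0   0   0   0   0   0  31   0  61   0   0]
 [  0   0   0   0   0   0  31   0  83   0   0]
 [  0   0   0   0   0   0  64  65  82   0   0]
 [  0   0   0   0   0  50  50  50  59   0   0]
 [  0   0   0   0  47  50  38  50   0   0   0]
 [  0   0   0   0 123  91  50  50 101 181   0]
 [  0   0   0   0 196  91  49   0 101 181   0]
 [  0   0   0   0 136   0   0   0   0 169   0]
 [440 438 436 435 433 431 429 427 425 423 331]]
```

```bash
python3 - <<'E'
from h import *
import pickle
for n,p in(("rack",[.505,-.23,.3]),("board",[.555,.15,.3])):
    for yaw in (90,-90):
        print(n,yaw,np.round(solve_ik(p,[180,0,yaw]),1))
    ctrl.move_to(p,[180,0,90]); ctrl.dwell(.3)
    f,R,c=wrist(); pickle.dump((f,R,c),open(f"pics/{n}.pkl","wb"))
    cv2.imwrite(f"pics/w_{n}.png",f["pixels"][...,::-1]); print(observe()["time"],c)
E
```

```text
rack 90 [-36.   12.8  78.    0.   89.1 -36. ]
rack -90 [-36.   12.8  78.   -0.   89.1 144. ]
2.0167 [ 0.50424932 -0.16667971  0.46422336]
board 90 [ 4.  15.  75.2 -0.  89.8  4. ]
board -90 [   4.    15.    75.2    0.    89.8 -176. ]
3.7917 [0.5547721  0.21319961 0.46438837]
```

View pics/w_rack.png

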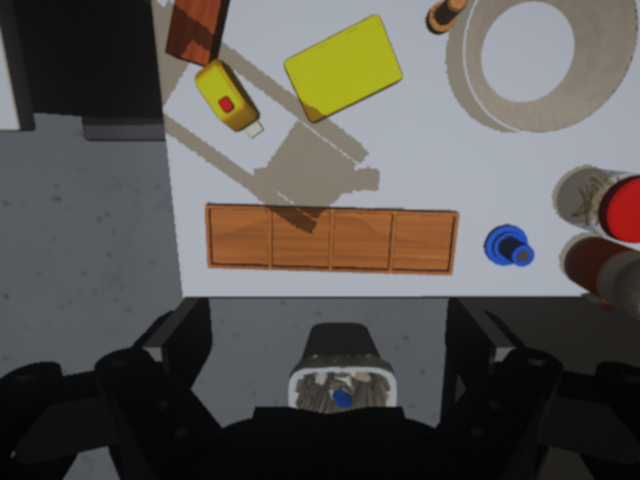

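View pics/w_board.png

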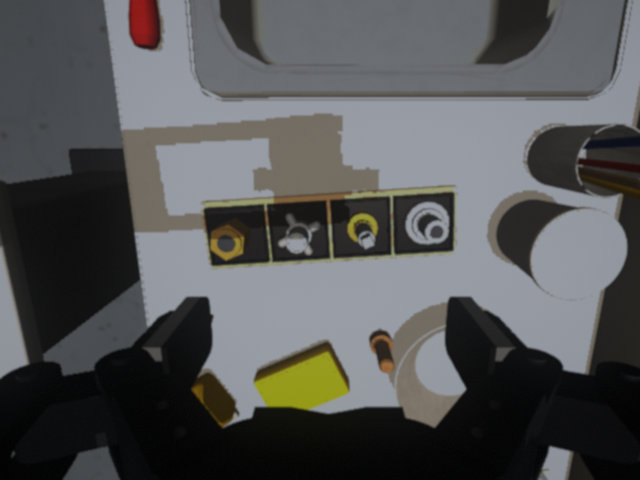

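The rack spans (207,204) to (459,274), with its near end at the left. The dishes hold, from near to far, the nut (227,242), cross handle (298,237), spindle (363,232) and cover (430,226). All four are inside the dishes. The copper peg (380,350) and blue cover (510,247) are outside them. An enlarged crop should confirm this, and I'll measure at the same time.

```bash
cat > meas.py <<'E'
from h import *
import pickle
def pts(f,R,c):
    d=f["range_z"];v,u=np.mgrid[:480,:640];F=foc(f)
    return np.stack([(u-f["cx"])/F*d,(v-f["cy"])/F*d,d],-1)@R.T+c
def rect(mask,f,R,c,z):
    """largest blob -> rectangle on plane z (robust: hull rays, min area rect, mm)"""
    n=cv2.findContours(mask.astype(np.uint8),cv2.RETR_EXTERNAL,cv2.CHAIN_APPROX_NONE)[0]
    h=max(n,key=cv2.contourArea)[:,0]
    p=ray(f,h,z,R,c)[:,:2]*1000
    (x,y),(w,l),a=cv2.minAreaRect(p.astype(np.float32))
    if w<l: w,l,a=l,w,a-90
    return np.array([x,y,w,l,(a+45)%180-45]).round(1)
def tops(f,R,c):
    W=pts(f,R,c); o={}
    return W
E
python3 - <<'E'
from meas import *
f,R,c=pickle.load(open("pics/rack.pkl","rb"))
hsv=cv2.cvtColor(f["pixels"],cv2.COLOR_RGB2HSV); W=pts(f,R,c)
roi=np.zeros((480,640),bool); roi[190:285,195:470]=1
m=roi&(hsv[...,0]<18)&(hsv[...,1]>110)
m=cv2.morphologyEx(m.astype(np.uint8),cv2.MORPH_CLOSE,np.ones((5,5)))
print("rack (301x79)",rect(m,f,R,c,.012),"depth z",np.median(W[235:245,230:260,2]), "table",np.median(W[150:180,450:470,2]))
f,R,c=pickle.load(open("pics/board.pkl","rb"))
hsv=cv2.cvtColor(f["pixels"],cv2.COLOR_RGB2HSV); W=pts(f,R,c); g=f["pixels"].max(2)
roi=np.zeros((480,640),bool); roi[180:275,195:465]=1
yel=roi&(hsv[...,0]>15)&(hsv[...,0]<35)&(hsv[...,1]>70)|(roi&(g<70))
yel=cv2.morphologyEx(yel.astype(np.uint8),cv2.MORPH_CLOSE,np.ones((9,9)))
print("board (304x84)",rect(yel,f,R,c,.008))
for n,u0,u1,h in(("nut",205,266,40),("cross_handle",272,328,50),("spindle",335,390,73),("cover",396,453,48)):
    z=.011+h/1000; s=np.zeros((480,640),bool); s[195:265,u0:u1]=1
    t=s&(abs(W[...,2]-z)<.006); v,u=np.nonzero(t)
    p=ray(f,np.c_[u,v],z,R,c)[:,:2]*1000
    (x,y),r=cv2.minEnclosingCircle(p.astype(np.float32))
    print(n,len(u),"z",W[t][:,2].mean().round(4),"mean",p.mean(0).round(1),"circ",round(x,1),round(y,1),"diam",round(2*r,1),"px",u.mean().round(1),v.mean().round(1))
k=f["pixels"][180:270,200:460,::-1]; cv2.imwrite("pics/crop_board.png",cv2.resize(k,None,fx=3,fy=3,interpolation=cv2.INTER_CUBIC))
E
```

```text
rack (301x79) [ 507.1 -287.7  298.    77.9   -2. ] depth z 0.005605321677506631 table -0.0004237317438439414
board (304x84) [554.5 107.2 299.1  81.2   3.9]
nut 885 z 0.0497 mean [443.2 100.5] circ 443.3 100.4 diam 40.2 px 226.9 241.5
cross_handle 377 z 0.0605 mean [520.6 103.1] circ 520.6 102.9 diam 24.1 px 296.5 241.6
spindle 124 z 0.0832 mean [594.1 109.8] circ 594.1 109.5 diam 14.7 px 367.3 241.1
cover 466 z 0.0584 mean [669.8 114.6] circ 669.5 114.2 diam 26.9 px 436.0 230.5
```

View pics/crop_board.png

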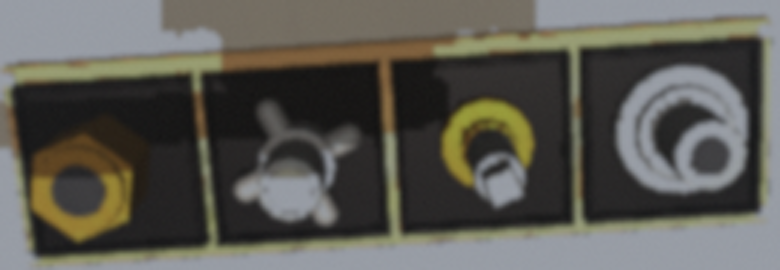

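The crop confirms all four: nut (80,188), cross handle (293,180), spindle (490,150) and cover (685,140). Sizes and heights match the description: tops at 0.050, 0.0605, 0.083 and 0.058 m. Next I'll measure the nut's flats and move the cover to the nearest bay.

```bash
cat > pp.py <<'E'
from h import *
A=np.radians(-2.0); RC=np.array([.5071,-.2877])
bay=lambda x: RC+x*np.array([np.cos(A),np.sin(A)])
ZT=.18
def pick(xy,zt,yaw,op,w):
    fingers.grip(op,60); ctrl.move_to([*xy,ZT],[180,0,yaw]); ctrl.line_to([*xy,zt],speed=.12)
    fingers.grip(max(w-.01,0),45); ctrl.dwell(.1); a=observe()
    ctrl.line_to([*xy,ZT],speed=.12); s=observe()
    print("picked t",round(s["time"],1),"width",round(a["grip_width"],4),round(s["grip_width"],4),"F",np.round(s["finger_force"],1),"wf",np.round(s["wrist_force"],1))
    return abs(s["grip_width"]-w)<.004
def place(xy,zp,yaw,op):
    ctrl.move_to([*xy,ZT],[180,0,yaw]); ctrl.line_to([*xy,zp+.015],speed=.15); ctrl.line_to([*xy,zp],speed=.03); ctrl.dwell(.1)
    s=observe(); fingers.grip(op); ctrl.line_to([*xy,ZT],speed=.15)
    print("placed t",round(observe()["time"],1),"at",np.round(s["position"],4),"wf",np.round(s["wrist_force"],1),"q6",round(s["q"][5]))
E
python3 - <<'E'
from meas import *
from pp import *
f,R,c=pickle.load(open("pics/board.pkl","rb")); W=pts(f,R,c)
s=np.zeros((480,640),np.uint8); s[195:265,205:266]=1
m=s*(abs(W[...,2]-.048)<.008)
h=cv2.convexHull(max(cv2.findContours(m,0,cv2.CHAIN_APPROX_NONE)[0],key=len))
p=ray(f,h[:,0],.047,R,c)[:,:2]*1000; ctr=np.array(cv2.minEnclosingCircle(p.astype(np.float32))[0])
th=np.radians(np.arange(360)); r=lambda t:(p@[np.cos(t),np.sin(t)])
wd=np.array([np.ptp(r(t)) for t in th[:180]])
print("widths",[(a,wd[a].round(1)) for a in range(0,180,5)])
k=np.angle(np.sum(wd*np.exp(-6j*th[:180])))   # corner phase of 60-deg periodic width
print("corner dir",(-np.degrees(k)/6)%60,"flat dir",(-np.degrees(k)/6+30)%60,"ctr",ctr)
print("IK",[np.round(solve_ik([*q,.02],[180,0,0]),0) for q in((.6698,.1146),(.4432,.1005),bay(-.111),bay(.111))])
if pick((.6698,.1144),.024,3.9,.05,.026): place(bay(-.111),.020,-2,.05)
E
```

```text
widths [(0, np.float64(37.8)), (5, np.float64(39.1)), (10, np.float64(40.2)), (15, np.float64(41.0)), (20, np.float64(41.4)), (25, np.float64(41.6)), (30, np.float64(41.6)), (35, np.float64(41.3)), (40, np.float64(40.7)), (45, np.float64(39.9)), (50, np.float64(38.8)), (55, np.float64(38.6)), (60, np.float64(39.6)), (65, np.float64(40.6)), (70, np.float64(41.3)), (75, np.float64(41.8)), (80, np.float64(42.0)), (85, np.float64(41.8)), (90, np.float64(41.4)), (95, np.float64(40.9)), (100, np.float64(40.1)), (105, np.float64(38.9)), (110, np.float64(37.5)), (115, np.float64(37.0)), (120, np.float64(38.0)), (125, np.float64(38.7)), (130, np.float64(39.2)), (135, np.float64(39.5)), (140, np.float64(40.1)), (145, np.float64(40.4)), (150, np.float64(40.4)), (155, np.float64(40.1)), (160, np.float64(39.5)), (165, np.float64(38.5)), (170, np.float64(37.6)), (175, np.float64(36.7))]
corner dir 24.302327634767824 flat dir 54.30232763476782 ctr [442.77758789  99.92777252]
IK [array([ 0., 37., 81., -0., 62., 90.]), array([ -1.,  18., 114.,  -0.,  47.,  89.]), array([-49.,  21., 110.,  -0.,  49.,  41.]), array([-35.,  37.,  80.,  -0.,  62.,  55.])]
picked t 8.9 width 0.024 0.0239 F 44.2 wf [ 0.4  0.3 -1. ]
placed t 14.1 at [ 0.3961 -0.2837  0.02  ] wf [-0.2  0.5  1.5] q6 43
```

```bash
python3 - <<'E'
from meas import *
from pp import *
if pick((.5941,.1097),.031,3.9,.05,.018): place(bay(-.037),.0265,-2,.045)
ctrl.move_to([.505,-.23,.3],[180,0,90]); ctrl.dwell(.2)
f,R,c=wrist(); W=pts(f,R,c); pickle.dump((f,R,c),open("pics/rack2.pkl","wb"))
for n,x,h in(("spindle",-.037,73),("cover",-.111,48)):
    b=bay(x); z=.006+h/1000; t=(np.hypot(W[...,0]-b[0],W[...,1]-b[1])<.035)&(abs(W[...,2]-z)<.006); v,u=np.nonzero(t)
    p=ray(f,np.c_[u,v],z,R,c)[:,:2]*1000
    print(n,len(u),W[t][:,2].mean(),"off",(p.mean(0)-b*1000).round(1))
cv2.imwrite("pics/crop_rack2.png",cv2.resize(f["pixels"][190:290,195:475,::-1],None,fx=2.8,fy=2.8,interpolation=cv2.INTER_CUBIC))
print(observe()["time"])
E
```

```text
picked t 19.2 width 0.0161 0.0159 F 43.9 wf [ 1.4 -0.4 -0.9]
placed t 24.1 at [ 0.4701 -0.2865  0.0267] wf [-1.7  0.5  3.4] q6 49
spindle 123 0.07801855536756246 off [0.2 0.3]
cover 440 0.05348804746325998 off [1.3 0.5]
25.7167
```

View pics/crop_rack2.png

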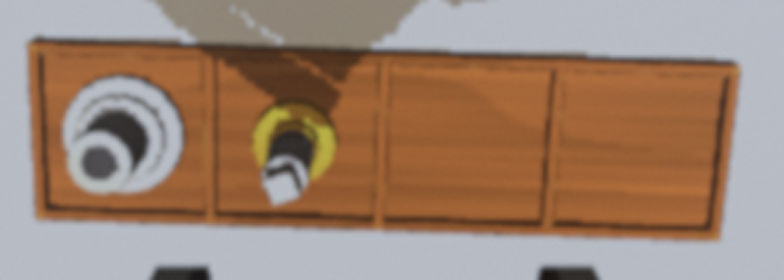

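The crop shows the cover at (120,130) and the spindle at (293,140), both upright and within 1.5 mm of their bay centres. Next are the cross handle and the nut.

```bash
python3 - <<'E'
from meas import *
from pp import *
ok=pick((.5206,.1030),.026,3.9,.05,.024)
if ok: place(bay(.037),.0215,-2,.045)
if ok and pick((.4431,.1003),.018,24.3,.055,.036): place(bay(.111),.0135,24.3,.052)
ctrl.move_to([.505,-.23,.3],[180,0,90]); ctrl.dwell(.2)
f,R,c=wrist(); W=pts(f,R,c)
for n,x,h in(("cover",-.111,48),("spindle",-.037,73),("cross",.037,50),("nut",.111,40)):
    b=bay(x); z=.006+h/1000; t=(np.hypot(W[...,0]-b[0],W[...,1]-b[1])<.035)&(abs(W[...,2]-z)<.006); v,u=np.nonzero(t)
    p=ray(f,np.c_[u,v],z,R,c)[:,:2]*1000
    print(n,len(u),W[t][:,2].mean(),"off",(p.mean(0)-b*1000).round(1))
cv2.imwrite("pics/crop_rack3.png",cv2.resize(f["pixels"][190:290,195:475,::-1],None,fx=2.8,fy=2.8,interpolation=cv2.INTER_CUBIC))
cv2.imwrite("pics/scene3.png",vision.grab_frame("side")["pixels"][...,::-1])
print(observe()["time"])
E
```

```text
picked t 31.1 width 0.0219 0.0218 F 44.1 wf [ 0.2 -0.6 -2.3]
placed t 36.0 at [ 0.5441 -0.2891  0.0218] wf [-1.2  0.2  3.5] q6 54
picked t 41.1 width 0.0343 0.034 F 44.8 wf [-0.5  0.3 -1.4]
placed t 46.2 at [ 0.6179 -0.2915  0.0139] wf [-1.5  1.2  5.4] q6 31
cover 438 0.05349640412544423 off [1.3 0.5]
spindle 123 0.07811862334590303 off [0.1 0.2]
cross 363 0.05556033278215004 off [-1.1  0.2]
nut 858 0.04471317503872406 off [-3.2  0.7]
47.6
```

View pics/crop_rack3.png

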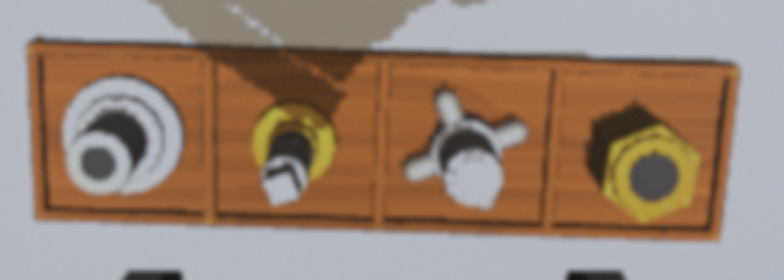

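View pics/scene3.png

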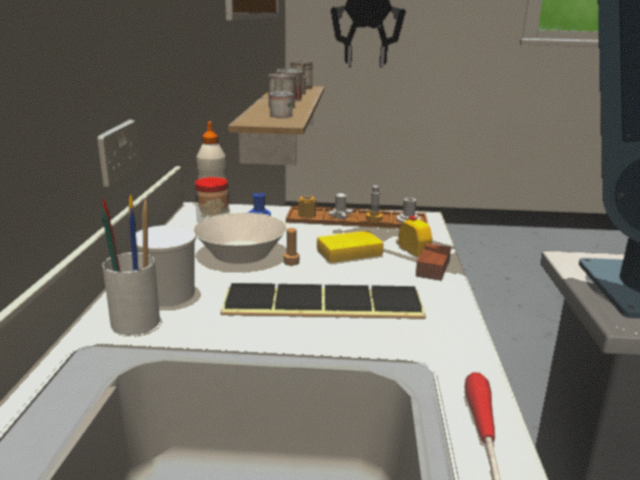

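All four stand upright in reverse order. The nut, at (652,178) in the crop, reads about 3 mm short of its bay centre. I'll check it from straight above.

```bash
python3 - <<'E'
from meas import *
from pp import *
b=bay(.111)
ctrl.move_to([b[0],-.21,.2],[180,0,90]); ctrl.dwell(.2)
f,R,c=wrist(); W=pts(f,R,c); pickle.dump((f,R,c),open("pics/nut.pkl","wb"))
t=(np.hypot(W[...,0]-b[0],W[...,1]-b[1])<.035)&(abs(W[...,2]-.045)<.005); v,u=np.nonzero(t)
print("nut",ray(f,np.c_[u,v],.045,R,c).mean(0),"bay",b,"px",u.mean(),v.mean())
# inner wall/divider tops: points above rim height vs floor along bay rows
r=(abs(W[...,0]-b[0])<.05)&(abs(W[...,1]-b[1])<.05)
u0,v0=proj(f,[b[0],b[1],.012],R,c)[0].astype(int); print("bay px",u0,v0)
k=f["pixels"][v0-70:v0+70,u0-90:u0+90,::-1]; cv2.imwrite("pics/nutcrop.png",cv2.resize(k,None,fx=4,fy=4,interpolation=cv2.INTER_CUBIC)); print(u0-90,v0-70)
E
```

```text
nut [ 0.61616325 -0.29051548  0.045     ] bay [ 0.61803238 -0.29157384] px 326.43055555555554 301.2816358024691
bay px 328 288
238 218
```

View pics/nutcrop.png

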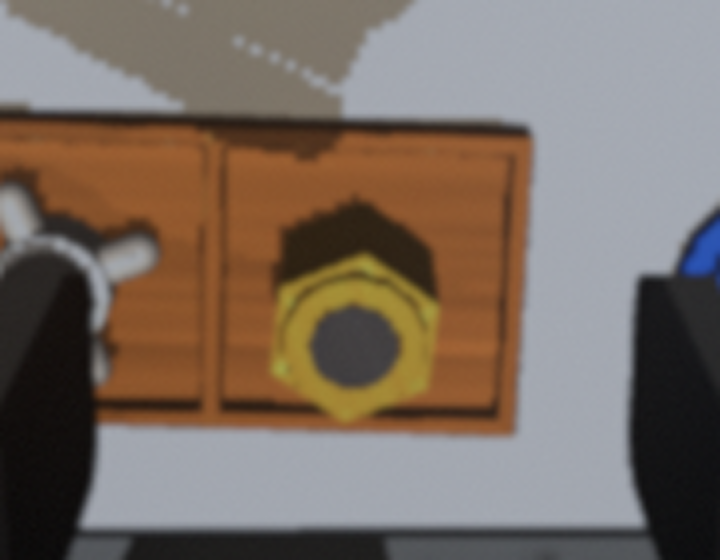

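The inner walls are at crop columns 222 and 505 and the nut's centre at 355, so it is about 2 mm from the middle of its bay, with some 14 mm clear on each side. That needs no correction, so I'm handing in.

```bash
python3 -c "
from bench import job,observe
print(observe()['time']); print(job.close_job())"
```

```text
48.5083
the job is handed in; nothing more can be done
None
```

The job is handed in at 48.5 s of the 112 s allowed: cover, spindle, cross handle and nut stand upright in the rack from nearest to farthest bay, each within about 2 mm of its bay's centre.

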